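Empty the locked burn-in tray of power modules

TASK

Free the burn-in tray by lifting the locking bar straight up out of its two U brackets, keeping it level so that both ends clear together, and lay it lengthwise on the green mat. Then take the tray to the black bin and tip it so the power modules slide in; every module, including those lying on the bench, must end up in the bin. Put the empty tray back in its dock the way it was, and lower the bar back into both brackets, fully down and centred; do not upset the bin or disturb the bottle, spool or meter.

Things in the scene. Friction and masses are not known exactly. Their poses are not given: they have to be found in the camera images.
- dock: fixed aluminium dock plate, 10 mm thick, spanning x -85 to +120 mm and y -100 to +100 mm from its origin on the bench; z up; the docked tray's open lip is at its -x side. It carries black stops for the tray and two steel U brackets at x +90 mm, y +80 and -80 mm. Dock and bin may swap sides from start to start
- tray_place (a point): point on the dock plate's top, 10 mm over the bench, where the middle of the docked tray's underside lies (handle centre 78 mm above it); axes as the dock's, and the docked tray's are the same. Low black stops round it, up to 12 mm above the plate, leave the tray about 4 mm slack each way
- slot_l (a point): middle of the slot floor of the U bracket at dock +y, 42 mm above the bench; axes as the dock's. Slot open at the top, 32 mm wide in x, 14 mm long in y, 32 mm deep (prong tops 74 mm above the bench). The seated bar lies along dock y with its underside on both slot floors, its middle half-way between them, its grip centre 38 mm above them
- slot_r (a point): middle of the slot floor of the other, identical U bracket, at dock -y, 160 mm from the first
- tray_grip (a point): centre of the tray's orange handle, a horizontal bar 12 mm thick (x), 110 long (y), 24 high, across the tray's middle, 78 mm above its underside, 62 mm free below. Axes: z up, -x to the open lip. Loose white tray, 0.35 kg, floor 150 x 110 x 4 mm, walls 25 to 30 mm high on the other three sides; a tongue to x +105 mm lies under the bar. Modules slide off at 45 to 50 degrees
- tray_lip (a point): middle of the tray's open lip edge: 75 mm to -x of the handle's centre and 76 mm below it (tray axes)
- bar_grip (a point): centre of the red grip fin of the loose locking bar, 14 mm thick (x), 50 mm long (y), 40 mm high, upright on the middle of the bar, its centre 38 mm above the bar's underside. Axes are the bar's: y along the bar, z up. The bar is steel, 24 mm wide (x), 200 mm long (y), 18 mm high, 0.3 kg, the same both ways round
- bar_l (a point): point on the bar's centre line, 80 mm to +y of its middle, 9 mm above its underside
- bar_r (a point): point on the bar's centre line, 80 mm to -y of its middle, 9 mm above its underside
- mat: fixed green mat 260 x 90 x 3 mm (long axis x); origin at its centre on the bench. Parking place for the bar
- bin: loose black open bin 180 x 160 x 70 mm (x, y, z), walls and floor 4 mm, 0.6 kg; origin: centre of its underside
- m1_c (a point): loose power module, a box 30 x 24 x 20 mm (x, y, z), blue with aluminium fins on top, 40 g; this point is its centre. Starts on the tray; absent (None) in some starts
- m2_c (a point): loose power module, a box 30 x 24 x 20 mm (x, y, z), blue with aluminium fins on top, 40 g; this point is its centre. Starts on the tray; absent (None) in some starts
- m3_c (a point): loose power module, a box 30 x 24 x 20 mm (x, y, z), blue with aluminium fins on top, 40 g; this point is its centre. Starts on the tray; absent (None) in some starts
- m4_c (a point): loose power module, a box 30 x 24 x 20 mm (x, y, z), blue with aluminium fins on top, 40 g; this point is its centre. Starts on the tray; absent (None) in some starts
- m5_c (a point): loose power module, a box 30 x 24 x 20 mm (x, y, z), blue with aluminium fins on top, 40 g; this point is its centre. Starts on the tray; absent (None) in some starts
- m6_c (a point): loose power module, a box 30 x 24 x 20 mm (x, y, z), blue with aluminium fins on top, 40 g; this point is its centre. Starts on the bench; absent (None) in some starts
- m7_c (a point): loose power module, a box 30 x 24 x 20 mm (x, y, z), blue with aluminium fins on top, 40 g; this point is its centre. Starts on the bench; absent (None) in some starts
- m8_c (a point): loose power module, a box 30 x 24 x 20 mm (x, y, z), blue with aluminium fins on top, 40 g; this point is its centre. Starts on the bench; absent (None) in some starts
- m9_c (a point): loose power module, a box 30 x 24 x 20 mm (x, y, z), blue with aluminium fins on top, 40 g; this point is its centre. Starts on the bench; absent (None) in some starts
- flux: bystander: white bottle, 48 mm wide, 120 mm tall; origin at the centre of its underside
- spool: bystander: copper-coloured spool, 56 mm wide, 50 mm tall; origin at the centre of its underside
- meter: bystander: yellow multimeter 160 x 80 x 35 mm lying on the bench; origin at the centre of its underside
There are look-alikes about, which are no part of the job. Leave any brown look-alike of the part that bears m7_c alone.

How it is judged:
On the way, in this order (a step that is already met when the one before it is completed fails the run):
1. the bar is clear above both brackets (z of each of bar_l, bar_r in the frame of dock above 0.088 m), for 0.1 s.
2. the bar lies flat on the green mat (x of bar_l in the frame of mat between -0.125 and 0.125 m and y of bar_l in the frame of mat between -0.045 and 0.045 m and z of bar_l in the frame of mat between 0 and 0.018 m and x of bar_r in the frame of mat between -0.125 and 0.125 m and y of bar_r in the frame of mat between -0.045 and 0.045 m and z of bar_r in the frame of mat between 0 and 0.018 m), for 0.3 s.
3. the tray is tipped with its lip over the bin (angle between tray_grip's own z axis and vertical above 0.5 rad and horizontal distance between tray_lip and bin below 0.12 m and height (world z) of tray_lip above 0.03 m and angle between tray_lip's own x axis and vertical below 1.3 rad), for 0.2 s.
4. the tray is back in its dock (angle between tray_grip's own z axis and vertical below 0.05 rad and angle between the x axis of tray_grip and the x axis of dock, either way round below 0.12 rad and x of tray_grip in the frame of dock between -0.01 and 0.01 m and y of tray_grip in the frame of dock between -0.01 and 0.01 m and z of tray_grip in the frame of dock between 0.083 and 0.092 m and x of tray_lip in the frame of dock below -0.06 m), for 0.3 s.
5. the bar is seated in both brackets (x of bar_l in the frame of dock between 0.08 and 0.1 m and z of bar_l in the frame of dock between 0.046 and 0.057 m and x of bar_r in the frame of dock between 0.08 and 0.1 m and z of bar_r in the frame of dock between 0.046 and 0.057 m and y of bar_grip in the frame of dock between -0.015 and 0.015 m), for 0.3 s.
At the end, for the whole second after the job is handed in: every module present lies inside the bin, below its rim; the bin stands upright; the tray is in its dock within 10 mm, flat and the same way round; the bar is down in both brackets, centred within 15 mm (all of step 4 and all of step 5 and x of m1_c in the frame of bin between -0.09 and 0.09 m and y of m1_c in the frame of bin between -0.08 and 0.08 m and z of m1_c in the frame of bin between 0 and 0.07 m and x of m2_c in the frame of bin between -0.09 and 0.09 m and y of m2_c in the frame of bin between -0.08 and 0.08 m and z of m2_c in the frame of bin between 0 and 0.07 m and x of m3_c in the frame of bin between -0.09 and 0.09 m and y of m3_c in the frame of bin between -0.08 and 0.08 m and z of m3_c in the frame of bin between 0 and 0.07 m and x of m4_c in the frame of bin between -0.09 and 0.09 m and y of m4_c in the frame of bin between -0.08 and 0.08 m and z of m4_c in the frame of bin between 0 and 0.07 m and x of m5_c in the frame of bin between -0.09 and 0.09 m and y of m5_c in the frame of bin between -0.08 and 0.08 m and z of m5_c in the frame of bin between 0 and 0.07 m and x of m6_c in the frame of bin between -0.09 and 0.09 m and y of m6_c in the frame of bin between -0.08 and 0.08 m and z of m6_c in the frame of bin between 0 and 0.07 m and x of m7_c in the frame of bin between -0.09 and 0.09 m and y of m7_c in the frame of bin between -0.08 and 0.08 m and z of m7_c in the frame of bin between 0 and 0.07 m and x of m8_c in the frame of bin between -0.09 and 0.09 m and y of m8_c in the frame of bin between -0.08 and 0.08 m and z of m8_c in the frame of bin between 0 and 0.07 m and x of m9_c in the frame of bin between -0.09 and 0.09 m and y of m9_c in the frame of bin between -0.08 and 0.08 m and z of m9_c in the frame of bin between 0 and 0.07 m and angle between bin's own z axis and vertical below 0.1 rad); the robot touches nothing.
It fails at once if the bar is tilted more than about 20 degrees from level, endwise (angle between bar_grip's own y axis and vertical below 1.2 rad or angle between bar_grip's own y axis and vertical above 1.94 rad).
It fails at once if the bin is tipped over (angle between bin's own z axis and vertical above 0.6 rad).
It fails at once if the bottle, spool or meter is moved more than 40 mm (distance of any of flux, spool, meter from where it was at the start of the episode above 0.04 m).
Of m1, m2, m3, m4, m5 only 3 to 5 are there at a start; the rules pass over those that are not, and their reading is None.
Of m6, m7, m8, m9 only 3 to 4 are there at a start; the rules pass over those that are not, and their reading is None.
At some moment in a run one of bin, m6, m7, m8, m9 may be knocked a few centimetres aside while the robot is not near it.
It also fails if it takes over 200 s, if anything falls off the work surface, if the arm or the gripper's body presses on something with over 40 N, if the wrist force passes 120 N, or if a joint passes its speed limit or range.

ROBOT

A 6-joint arm with a two-finger parallel gripper is mounted at the origin on the work surface. World frame = base frame: x ahead of the robot, y to its left, z up, the work surface at z = 0. Lengths are in m, angles in rad, forces in N, time in s.
With the tool pointing down it reaches from about 0.25 to 0.775 m from the base axis. Payload 8.9 kg.
Tool frame: the origin (TCP) lies on the centre line of the jaws, within the pads' length; the fingertips stand 25 mm ahead of it and the grasp point (between the pads) lies 6 mm ahead of it; z points along the fingers, y is the line along which they close (so a half turn about z gives the same grasp; the last joint's range is limited). The gripper opens to 85 mm and grips with 20 to 120 N. Pads are 22 mm wide; open, the fingers measure 114 mm over their backs; the gripper's body (76 mm by 85 mm) begins 54 mm behind the grasp point. The pads swing forward as they close: fully open they stand 13 mm farther back than shut.
Start: joints at [1.031, 0.291, -0.153, 1.127, 0, 1.431], TCP at [0.205, 0.483, 0.256] pointing down, gripper open.
Joint ranges: [-2.52, 2.52], [-0.91, 1.74], [-1.3, 1.37], [-1.96, 2.02], [-1.52, 1.47], [-3.14, 3.14]. Speed limits (rad/s): [2.22, 2.22, 2.79, 3.14, 3.14, 3.14].

INTERFACE

Orientations are given as a rotation vector (axis times angle).
In Python, from rig import r gives the robot as it stands.
- The arm moves only by the tool carry_out, never from a script. Its argument "motion" is a list of rows, each a list of 6 numbers: the shift along the world's x, y, z in m, then the turn, a rotation vector about the world's x, y, z in rad. In form: [[dx, dy, dz, ax, ay, az], ...]. A call has 1 to 12 rows; each row is the pose to reach, as a shift and turn from the pose commanded when the call began; what a row does not reach only later rows make up. A row lasts 1/8 s, in which the tool goes at most 62.5 mm and 10.7 degrees, less where a joint would pass 70% of its speed; a pose out of reach is approached as far as the arm can. A call with a gripper value outside its range is refused whole. "fingers" is the opening, from 0 (shut) to 1 (fully open), set as the call begins (left out, the last holds). The fingers move at their own pace and stop on an object; "newtons" is the grip in N (left out, the last holds). Time passes only in rows, so rows that repeat a pose let the fingers close. It gives the time, the measured TCP pose, the force, the opening and the grip force at its end, in the units of the state.
- r.state(): the state, without advancing time (a new reading comes with each control period).
- r.capture(name): name is "scene" or "top"; returns the picture (420x560x3 uint8, blue, green, red); there is no depth.
- r.get_calibration(name): a dict with "fx", "fy", "cx", "cy" (pixels), "R" (3x3) and "t" (3): a world point X has camera coordinates R X + t. Camera axes: x right, y down, z forward; pixel columns grow to the right and rows downward; lengths in m; the calibration is good to about 2 mm. A picture is of the moment at which its call begins. get_calibration takes no time and is no camera call.
- r.close_job(): hands the job in; it is judged then, once.
The state is a dict: "time_s": time; "q": joint angles; "joint_velocities": joint speeds; "effort": joint torques, N m; "position": TCP position; "tool_rot": TCP orientation; "contact_force": force on the tool from outside, world axes, zero at the start; "wrist_torque": the same for the moment, N m; "gripper_width": finger opening in m; "grip_force": force on a finger pad.
Only numpy, scipy, OpenCV 4.12 (cv2) and the standard library are available. Lean on these libraries where they do the work, as an engineer would, in place of code of your own. Each camera call takes 0.05 s, during which the arm holds its last target. There are 200 camera calls.

## Working session

There is one attempt and no reset: what is moved stays moved. The work goes in short steps, Python scripts to look and compute and a tool call to move; the robot and the scene stay as the last step left them, time stands still between calls to the robot, and variables do not carry over. Pictures are saved under pics/ and viewed, at most 14 in all, crops included, and the job is handed in when it is done.

Besides the shell and the picture viewer there is one more tool, called after "Call:" by a JSON object that holds its "api" and its "payload". carry_out: Moves the arm, as the interface text tells. Its arguments: {"type":"object","properties":{"motion":{"type":"array","items":{"type":"array","items":{"type":"number"}}},"fingers":{"type":"number"},"newtons":{"type":"number"}},"required":["motion"]}

```bash
mkdir -p pics; ls; python3 - <<'E'
from rig import r
import cv2
for n in("scene","top"):
    cv2.imwrite(f"pics/{n}0.png",r.capture(n)); c=r.get_calibration(n); print(n,c)
print(r.state())
E
```

```text
pics
scene {'fx': 538.6314766805948, 'fy': 538.6314766805948, 'cx': 296.5735042660049, 'cy': 217.27311920381823, 'R': array([[-0.64318121,  0.76568952,  0.006122  ],
       [ 0.47098084,  0.40190371, -0.78527094],
       [-0.60373419, -0.50218818, -0.61912201]]), 't': array([ 0.38766367, -0.20375004,  1.83515979])}
top {'fx': 381.0942864526633, 'fy': 381.0942864526633, 'cx': 282.8782495576638, 'cy': 206.60953112853056, 'R': array([[ 0.02784954, -0.99961087,  0.00158753],
       [-0.98208453, -0.02765728, -0.18640022],
       [ 0.18637159,  0.00363207, -0.98247261]]), 't': array([-0.04741992,  0.56418497,  1.13031719])}
{'time_s': 0.1, 'q': array([ 1.03067767e+00,  2.91234668e-01, -1.54048212e-01,  1.12667849e+00,
       -6.44948703e-06,  1.43149350e+00]), 'joint_velocities': array([ 1.27729262e-04, -1.08237956e-03,  4.04814753e-03, -1.94739477e-03,
        6.05658371e-05,  7.32819680e-04]), 'effort': array([ 3.29647199e-03, -5.37979209e+01,  3.31918716e+01,  9.36386845e-03,
       -1.45960844e-04,  4.94174515e-06]), 'position': array([0.20465435, 0.48308276, 0.25578512]), 'tool_rot': array([-6.25317853e-01, -3.07834016e+00,  1.72862079e-03]), 'contact_force': array([-0.08449324, -0.8568295 , -0.07649541]), 'wrist_torque': array([ 0.01154221,  0.07837193, -0.02614165]), 'grip_force': 0.0, 'gripper_width': 0.08515321315718109}
```

View pics/scene0.png

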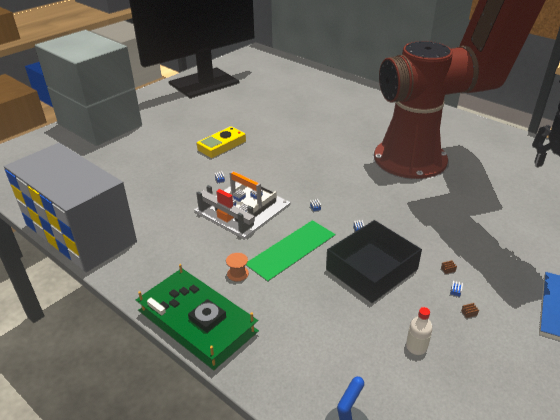

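View pics/top0.png

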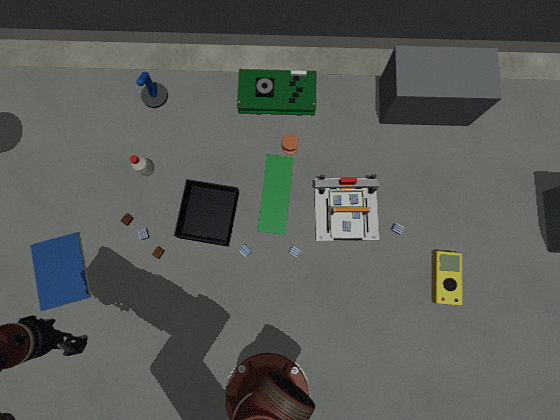

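```bash
cat > h.py <<'E'
import cv2,numpy as np
from rig import r
def cal(n):
    c=r.get_calibration(n);K=np.array([[c['fx'],0,c['cx']],[0,c['fy'],c['cy']],[0,0,1.]]);return K,np.array(c['R']),np.array(c['t'])
def ray(n,uv,z):
    K,R,t=cal(n);uv=np.atleast_2d(np.asarray(uv,float));d=(np.linalg.inv(K)@np.c_[uv,np.ones(len(uv))].T).T@R
    C=-R.T@t;s=(z-C[2])/d[:,2];return (C+s[:,None]*d)[:,:2]
def proj(n,X):
    K,R,t=cal(n);p=K@(R@np.asarray(X,float)+t);return p[:2]/p[2]
def blobs(m,amin=8,join=0):
    if join:m=cv2.morphologyEx(m,cv2.MORPH_CLOSE,np.ones((join,join),np.uint8))
    cs,_=cv2.findContours(m,cv2.RETR_EXTERNAL,cv2.CHAIN_APPROX_NONE);return [c for c in cs if cv2.contourArea(c)>=amin]
def rect(n,c,z):
    P=ray(n,c[:,0,:],z);(cx,cy),(w,h),a=cv2.minAreaRect((P*1000).astype(np.float32));return [round(v,1) for v in(cx,cy,w,h,a)]
RNG=dict(red=((0,150,90),(6,255,255)),orange=((8,150,120),(18,255,255)),green=((50,150,80),(70,255,255)),blue=((100,90,60),(125,255,255)))
def mask(im,c):return cv2.inRange(cv2.cvtColor(im,cv2.COLOR_BGR2HSV),*map(np.array,RNG[c]))
E
python3 - <<'E'
from h import *
im=r.capture("top")
for c,z in(("red",.1),("orange",.1),("green",.003),("blue",.02)):
    for b in blobs(mask(im,c),5,5 if c=="blue" else 0): 
        x=cv2.boundingRect(b)
        if x[0]>90 and x[1]>130: print(c,x,rect("top",b,z))
hsv=cv2.cvtColor(im,cv2.COLOR_BGR2HSV)
for b in blobs(cv2.inRange(hsv,(0,0,0),(180,255,45)),800):
    x=cv2.boundingRect(b)
    if x[1]>130:print("dark",x,rect("top",b,.07))
w=cv2.inRange(hsv,(0,0,165),(180,50,255))
for b in blobs(w,100,7):print("white",cv2.boundingRect(b),rect("top",b,.01))
a=cv2.resize(im[165:260,300:420],None,fx=6,fy=6,interpolation=cv2.INTER_CUBIC)
cv2.imwrite("pics/c1.png",a)
s=r.capture("scene");cv2.imwrite("pics/c2.png",cv2.resize(s[160:245,185:335],None,fx=5,fy=5,interpolation=cv2.INTER_CUBIC))
E
```

```text
red (341, 178, 16, 4) [645.3, -227.7, 9.4, 45.6, 1.6]
red (130, 155, 7, 8) [693.0, 429.5, 22.1, 18.3, 5.7]
orange (336, 207, 32, 4) [556.4, -236.3, 9.1, 92.7, 1.6]
green (273, 176, 17, 14) [659.4, -27.1, 68.1, 28.3, 45.8]
green (265, 155, 28, 26) [705.3, -12.8, 86.3, 82.8, 86.8]
blue (290, 247, 10, 9) [430.8, -71.4, 25.1, 16.7, 64.6]
blue (240, 246, 11, 10) [428.7, 83.0, 29.0, 15.3, 47.2]
blue (141, 231, 8, 9) [467.4, 401.4, 20.6, 24.8, 84.2]
blue (392, 224, 11, 8) [513.6, -394.4, 28.1, 16.0, 64.2]
blue (344, 222, 6, 9) [513.1, -231.7, 26.1, 15.4, 13.8]
blue (354, 212, 6, 6) [552.6, -266.4, 15.9, 16.7, 89.5]
blue (335, 198, 6, 7) [594.8, -205.9, 20.0, 16.0, 0.1]
dark (226, 361, 89, 59) [38.9, -10.1, 151.7, 245.7, 1.6]
dark (0, 324, 31, 47) [137.5, 722.8, 123.5, 85.1, 9.5]
dark (18, 315, 70, 47) [169.4, 619.9, 124.0, 195.9, 9.2]
dark (542, 186, 18, 66) [551.5, -847.4, 52.0, 205.8, 83.9]
dark (174, 180, 65, 67) [539.4, 199.5, 167.9, 183.9, 82.3]
white (316, 188, 63, 53) [556.2, -235.5, 169.3, 197.2, 1.6]
```

View pics/c1.png

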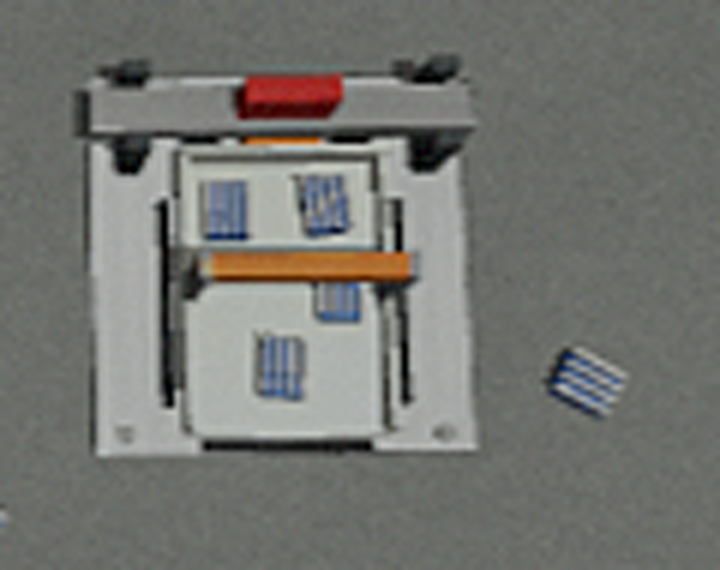

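View pics/c2.png

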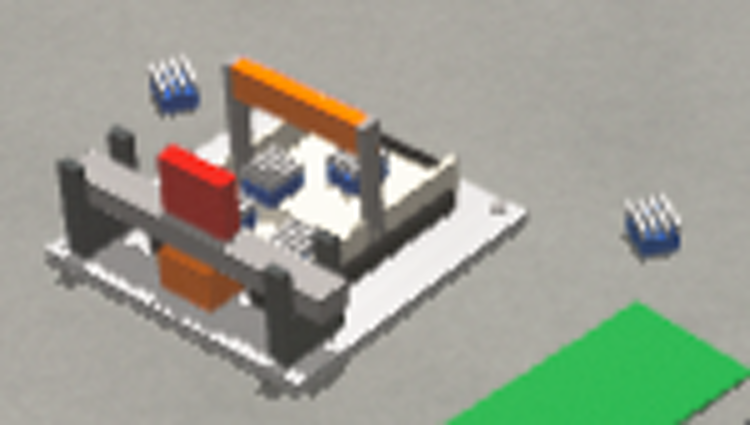

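The top view shows four modules on the tray, at about (337,199), (353,199), (357,214) and (346,226). Four more lie on the bench, at (143,234), (245,250), (294,252) and (397,228).

- **Could be mistaken for the target:** red bottle cap (133,159) versus red fin (349,180); brown look-alikes (127,219) and (158,253) versus blue modules; green circuit board (277,90) versus green mat (275,194); blue book (60,270). I chose by the description.
- **Dock:** about (0.5565, -0.236), yaw +0.028. The handle blob and the plate agree. The crops show the fin upright on the bar, which is seated.

Call:
{"api": "carry_out", "payload": {"motion": [[0.22,-0.357,0,0,0,-0.57],[0.22,-0.357,0,0,0,-0.57],[0.22,-0.357,0,0,0,-0.57],[0.22,-0.357,0,0,0,-0.57],[0.22,-0.357,0,0,0,-0.57],[0.22,-0.357,0,0,0,-0.57],[0.44,-0.714,0,0,0,-1.142],[0.44,-0.714,0,0,0,-1.142],[0.44,-0.714,0,0,0,-1.142],[0.44,-0.714,0,0,0,-1.142],[0.44,-0.714,0,0,0,-1.142],[0.44,-0.714,0,0,0,-1.142]], "fingers": 0.7}}

```text
time_s: 1.7
position: [0.5991, -0.157, 0.2562]
tool_rot: [-2.19, -2.252, -0.0]
contact_force: [1.0, 0.4, 0.3]
gripper_width: 0.0599
grip_force: 0.0
```

```bash
cat >> h.py <<'E'
from scipy.spatial.transform import Rotation as Ro
def tool():
    s=r.state();M=Ro.from_rotvec(s['tool_rot']).as_matrix()
    print("t",round(s['time_s'],2),"pos",s['position'].round(4),"yaw(y)",round(float(np.arctan2(M[1,1],M[0,1])),3),"z",M[:,2].round(3),"w",round(s['gripper_width'],4),"F",s['contact_force'].round(1),"q",s['q'].round(2))
RNG['green']=((45,100,40),(75,255,255))
def hull(n,cs,z):return rect(n,cv2.convexHull(np.vstack(cs)),z)
def bench(n="top"):
    im=r.capture(n);m=mask(im,"blue")
    hsv=cv2.cvtColor(im,cv2.COLOR_BGR2HSV);out=[]
    for b in blobs(m,5,5):
        x,y,w,h=cv2.boundingRect(b)
        if w>25 or h>25 or not(90<x<450 and 130<y<300):continue
        out.append(((x,y,w,h),rect(n,b,.018)))
    return out
E
python3 - <<'E'
from h import *
tool()
im=r.capture("top")
m=mask(im,"green");m[:130]=0
print("mat",hull("top",blobs(m,20),.003))
im=r.capture("scene");m=mask(im,"green");m[275:]=0
print("mat",hull("scene",blobs(m,20),.003))
for c in("red","orange"):
    for b in blobs(mask(im,c),20):
        x=cv2.boundingRect(b)
        if x[0]<300 and x[1]<230: print(c,x,rect("scene",b,.09))
E
```

```text
t 1.7 pos [ 0.5991 -0.157   0.2562] yaw(y) 0.028 z [ 0.  0. -1.] w 0.0599 F [1.  0.4 0.3] q [-0.37  0.47  0.12  1.22  0.    1.17]
mat [618.9, -6.0, 89.0, 259.3, 85.2]
mat [702.7, -37.2, 139.6, 445.4, 70.8]
red (217, 189, 16, 18) [652.7, -220.1, 85.7, 37.6, 51.3]
orange (217, 209, 16, 13) [711.8, -167.9, 58.1, 24.1, 89.1]
orange (231, 172, 27, 18) [558.5, -238.5, 32.4, 109.6, 2.2]
```

```bash
python3 - <<'E'
from h import *
tool(); im=r.capture("scene"); tool()
# side face of fin in scene: two-view triangulate top centre
def tri(a,b):
    A=[]
    for n,uv in(("top",a),("scene",b)):
        K,R,t=cal(n);P=K@np.c_[R,t];A+=[P,uv]
    X=cv2.triangulatePoints(A[0],A[2],np.array(A[1],float),np.array(A[3],float));return (X[:3]/X[3]).T.round(4)
cv2.imwrite("pics/c3.png",cv2.resize(im[100:250,180:330],None,fx=4,fy=4,interpolation=cv2.INTER_CUBIC))
print(proj("scene",[.6465,-.233,.1]),proj("scene",[.6465,-.227,.1]),proj("scene",[.6465,-.208,.1]),proj("scene",[.6465,-.258,.1]))
E
```

```text
t 1.8 pos [ 0.6003 -0.1603  0.2547] yaw(y) 0.024 z [ 0.    -0.001 -1.   ] w 0.0601 F [-0.2  0.1 -0.9] q [-0.38  0.48  0.12  1.22 -0.    1.17]
t 1.85 pos [ 0.5989 -0.1577  0.2549] yaw(y) 0.025 z [-0.001  0.    -1.   ] w 0.0596 F [ 0.   1.  -0.3] q [-0.38  0.48  0.12  1.22 -0.    1.17]
[222.61788329 191.62194999] [224.12210113 192.43800519] [228.92566402 195.04399242] [216.41481981 188.25671786]
```

View pics/c3.png

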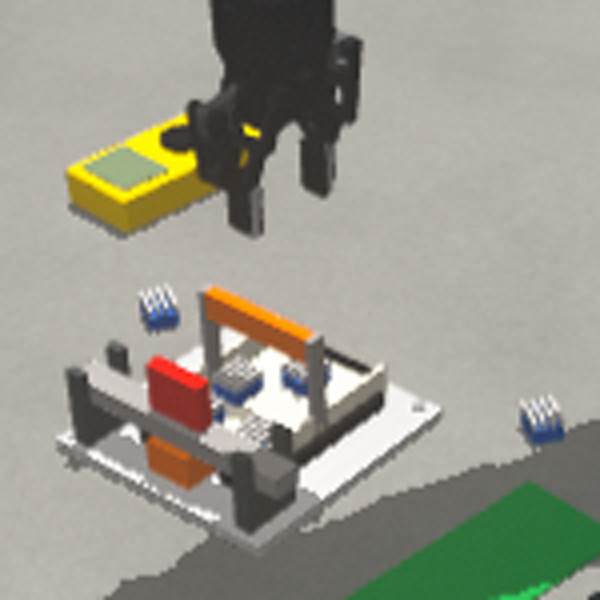

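The scene crop shows the open jaws above and behind the tray. The fin and bar sit in both brackets, with the fin at about (225,196) and the prongs clear of it.

Call:
{"api": "carry_out", "payload": {"motion": [[0.047,-0.073,0,0,0,0],[0.047,-0.073,0,0,0,0],[0.047,-0.073,-0.05,0,0,0],[0.047,-0.073,-0.1,0,0,0],[0.047,-0.073,-0.13,0,0,0],[0.047,-0.073,-0.15,0,0,0],[0.047,-0.073,-0.164,0,0,0],[0.047,-0.073,-0.164,0,0,0],[0.047,-0.073,-0.164,0,0,0]]}}

```text
time_s: 2.98
position: [0.6458, -0.2281, 0.0933]
tool_rot: [2.189, 2.252, 0.001]
contact_force: [-0.1, 0.0, 0.1]
gripper_width: 0.0596
grip_force: 0.0
```

Call:
{"api": "carry_out", "payload": {"motion": [[0,0,0,0,0,0],[0,0,0,0,0,0],[0,0,0,0,0,0],[0,0,0,0,0,0],[0,0,0,0,0,0],[0,0,0,0,0,0]], "fingers": 0, "newtons": 60}}

```text
time_s: 3.72
position: [0.6455, -0.2283, 0.0928]
tool_rot: [2.19, 2.252, 0.0]
contact_force: [-2.0, -0.2, 5.2]
gripper_width: 0.0133
grip_force: 59.7
```

Call:
{"api": "carry_out", "payload": {"motion": [[0,0,0.015,0,0,0],[0,0,0.03,0,0,0],[0,0,0.05,0,0,0],[0,0,0.07,0,0,0],[0,0,0.09,0,0,0],[0,0,0.11,0,0,0],[0,0,0.12,0,0,0],[0,0,0.12,0,0,0]]}}

```text
time_s: 4.72
position: [0.6457, -0.2283, 0.2132]
tool_rot: [2.189, 2.251, 0.001]
contact_force: [0.8, 0.3, -5.2]
gripper_width: 0.0133
grip_force: 58.8
```

```bash
python3 - <<'E'
from h import *
tool(); im=r.capture("scene")
cv2.imwrite("pics/c4.png",cv2.resize(im[100:250,180:330],None,fx=4,fy=4,interpolation=cv2.INTER_CUBIC))
E
```

```text
t 4.72 pos [ 0.6457 -0.2283  0.2132] yaw(y) 0.028 z [ 0.001 -0.001 -1.   ] w 0.0133 F [ 0.8  0.3 -5.2] q [-0.45  0.63  0.27  1.21 -0.    1.1 ]
```

View pics/c4.png

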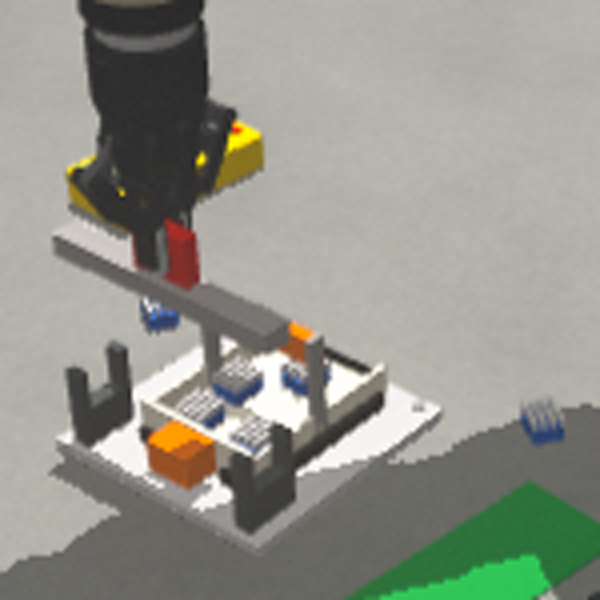

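The bar is clear, level and gripped slightly to the -y side of the fin. The tray holds four modules. Next, to the mat.

Call:
{"api": "carry_out", "payload": {"motion": [[0,0.015,0,0,0,0.1],[-0.003,0.04,0,0,0,0.25],[-0.006,0.07,0,0,0,0.4],[-0.01,0.1,0,0,0,0.56],[-0.014,0.13,0,0,0,0.72],[-0.018,0.16,0,0,0,0.88],[-0.022,0.19,0,0,0,1.04],[-0.026,0.21,0,0,0,1.2],[-0.026,0.222,0,0,0,1.34],[-0.026,0.222,-0.01,0,0,1.458],[-0.026,0.222,-0.03,0,0,1.458],[-0.026,0.222,-0.06,0,0,1.458]]}}

```text
time_s: 6.28
position: [0.6194, -0.006, 0.1515]
tool_rot: [0.133, 3.138, -0.0]
contact_force: [0.3, 0.0, -4.7]
gripper_width: 0.0132
grip_force: 58.8
```

Call:
{"api": "carry_out", "payload": {"motion": [[0,0,-0.03,0,0,0],[0,0,-0.06,0,0,0],[0,0,-0.08,0,0,0],[0,0,-0.09,0,0,0],[0,0,-0.095,0,0,0],[0,0,-0.095,0,0,0]]}}

```text
time_s: 7.02
position: [0.6194, -0.0061, 0.0575]
tool_rot: [0.133, 3.139, -0.0]
contact_force: [0.2, -0.4, -3.1]
gripper_width: 0.0133
grip_force: 58.7
```

```bash
python3 - <<'E'
from h import *
tool()
E
```

```text
t 7.03 pos [ 0.6194 -0.0061  0.0575] yaw(y) 1.486 z [ 0. -0. -1.] w 0.0133 F [ 0.2 -0.4 -3.1] q [-0.13  0.63 -0.16  0.78 -0.   -0.04]
```

Call:
{"api": "carry_out", "payload": {"motion": [[0,0,-0.002,0,0,0],[0,0,-0.003,0,0,0],[0,0,-0.003,0,0,0]]}}

```text
time_s: 7.4
position: [0.6194, -0.0061, 0.0545]
tool_rot: [0.133, 3.138, -0.0]
contact_force: [0.0, 0.3, -3.8]
gripper_width: 0.0131
grip_force: 58.7
```

Call:
{"api": "carry_out", "payload": {"motion": [[0,0,0,0,0,0],[0,0,0,0,0,0],[0,0,0,0,0,0],[0,0,0.03,0,0,0],[0,0,0.08,0,0,0],[0,0,0.14,0,0,0],[0,0,0.18,0,0,0],[-0.03,-0.06,0.18,0,0,0],[-0.06,-0.12,0.18,0,0,0],[-0.06,-0.17,0.18,0,0,0],[-0.06,-0.22,0.18,0,0,0]], "fingers": 0.7}}

```text
time_s: 8.78
position: [0.5587, -0.2282, 0.2349]
tool_rot: [0.134, 3.138, -0.001]
contact_force: [0.8, 0.1, 0.1]
gripper_width: 0.06
grip_force: 0.0
```

```bash
python3 - <<'E'
from h import *
tool(); im=r.capture("top")
for b in blobs(mask(im,"red"),5): print(cv2.boundingRect(b),rect("top",b,.061))
cv2.imwrite("pics/c5.png",cv2.resize(im[130:270,160:420],None,fx=3,fy=3,interpolation=cv2.INTER_CUBIC))
E
```

```text
t 8.78 pos [ 0.5587 -0.2282  0.2349] yaw(y) 1.485 z [ 0.001 -0.    -1.   ] w 0.06 F [0.8 0.1 0.1] q [-0.51  0.45  0.03  1.15 -0.   -0.42]
(273, 181, 5, 17) [618.9, -5.6, 51.1, 12.4, 1.6]
(130, 155, 8, 8) [705.0, 445.7, 21.6, 19.8, 47.6]
```

View pics/c5.png

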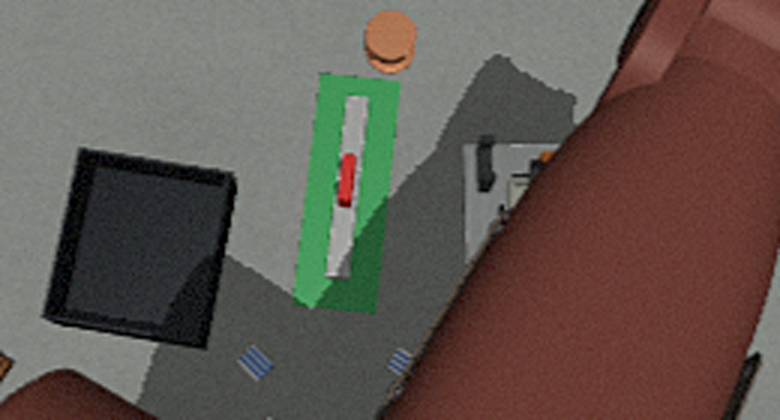

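The bar lies flat on the mat, with its fin at (345,180) in the crop, and the grip was centred. Now the tray.

Call:
{"api": "carry_out", "payload": {"motion": [[-0.001,-0.009,0,0,0,-0.18],[-0.001,-0.009,0,0,0,-0.36],[-0.001,-0.009,0,0,0,-0.54],[-0.001,-0.009,0,0,0,-0.72],[-0.001,-0.009,0,0,0,-0.9],[-0.001,-0.009,0,0,0,-1.08],[-0.001,-0.009,0,0,0,-1.26],[-0.001,-0.009,0,0,0,-1.4],[-0.001,-0.009,-0.03,0,0,-1.457],[-0.001,-0.009,-0.07,0,0,-1.457],[-0.001,-0.009,-0.1,0,0,-1.457],[-0.001,-0.009,-0.12,0,0,-1.457]]}}

```text
time_s: 10.32
position: [0.5578, -0.2345, 0.1128]
tool_rot: [-2.188, -2.252, 0.001]
contact_force: [-0.1, -1.3, -0.6]
gripper_width: 0.0598
grip_force: 0.0
```

Call:
{"api": "carry_out", "payload": {"motion": [[0,0,-0.015,0,0,0],[0,0,-0.02,0,0,0],[0,0,-0.02,0,0,0]]}}

```text
time_s: 10.7
position: [0.5585, -0.2351, 0.0945]
tool_rot: [2.189, 2.253, 0.0]
contact_force: [0.4, 0.2, 0.1]
gripper_width: 0.0596
grip_force: 0.0
```

Call:
{"api": "carry_out", "payload": {"motion": [[0,0,0,0,0,0],[0,0,0,0,0,0],[0,0,0,0,0,0],[0,0,0,0,0,0],[0,0,0,0,0,0],[0,0,0,0,0,0]], "fingers": 0, "newtons": 90}}

```text
time_s: 11.45
position: [0.558, -0.2352, 0.0949]
tool_rot: [2.189, 2.253, -0.001]
contact_force: [-3.0, 0.2, 6.2]
gripper_width: 0.0108
grip_force: 88.8
```

```bash
python3 - <<'E'
from h import *
tool()
E
```

```text
t 11.45 pos [ 0.558  -0.2352  0.0949] yaw(y) 0.029 z [-0. -0. -1.] w 0.0108 F [-3.   0.2  6.2] q [-0.52  0.57 -0.16  0.84 -0.    1.02]
```

Call:
{"api": "carry_out", "payload": {"motion": [[0,0,0.01,0,0,0],[0,0,0.025,0,0,0],[0,0,0.045,0,0,0],[0,0,0.07,0,0,0],[0,0,0.095,0,0,0],[0,0,0.12,0,0,0],[0,0,0.14,0,0,0],[0,0,0.15,0,0,0],[0,0,0.15,0,0,0]]}}

```text
time_s: 12.58
position: [0.5585, -0.2352, 0.245]
tool_rot: [2.188, 2.253, 0.0]
contact_force: [-0.2, -0.4, -4.6]
gripper_width: 0.0105
grip_force: 87.8
```

```bash
python3 - <<'E'
from h import *
tool()
q=np.array([(80,150),(235,172),(207,348),(43,318)])/3+[160,130]
P=ray("top",q,.07);print(P.round(3),P.mean(0).round(4))
im=r.capture("top");hsv=cv2.cvtColor(im,cv2.COLOR_BGR2HSV);print(im[210,205],im[245,160])
for b in blobs(cv2.inRange(hsv,(0,0,0),(180,255,45)),1500):
    x=cv2.boundingRect(b)
    if 150<x[0]<250: print(x,rect("top",b,.07))
for b in bench():print(b)
E
```

```text
t 12.57 pos [ 0.5585 -0.2352  0.245 ] yaw(y) 0.029 z [ 0.001 -0.001 -1.   ] w 0.0105 F [-0.2 -0.4 -4.6] q [-0.52  0.45  0.06  1.17  0.    1.02]
[[0.638 0.269]
 [0.619 0.108]
 [0.437 0.127]
 [0.463 0.293]] [0.5391 0.199 ]
[45 43 39] [130 132 132]
(186, 182, 64, 67) [531.6, 165.1, 166.0, 181.2, 81.9]
((290, 247, 9, 9), [431.6, -70.2, 22.4, 16.7, 64.6])
((240, 246, 11, 10), [428.8, 83.2, 29.0, 15.3, 47.2])
```

The bin has been knocked about 34 mm toward -y. It's now at about (0.533, 0.169), yaw -0.14.

Call:
{"api": "carry_out", "payload": {"motion": [[-0.001,0.01,0,0,0,0],[-0.002,0.03,0,0,0,-0.01],[-0.004,0.065,0,0,0,-0.03],[-0.007,0.105,0,0,0,-0.045],[-0.01,0.145,0,0,0,-0.06],[-0.013,0.185,0,0,0,-0.075],[-0.016,0.225,0,0,0,-0.09],[-0.019,0.265,0,0,0,-0.11],[-0.022,0.305,0,0,0,-0.13],[-0.025,0.345,0,0,0,-0.15],[-0.027,0.375,0,0,0,-0.168],[-0.028,0.395,0,0,0,-0.168]]}}

```text
time_s: 14.18
position: [0.5294, 0.1616, 0.2439]
tool_rot: [-2.368, -2.063, 0.001]
contact_force: [-0.1, -0.3, -5.0]
gripper_width: 0.0112
grip_force: 87.9
```

Call:
{"api": "carry_out", "payload": {"motion": [[0,0.008,0,0,0,0],[0,0.01,0,-0.014,-0.1,0],[0,0.01,0,-0.028,-0.2,0],[0,0.01,0,-0.042,-0.3,0],[0,0.01,-0.01,-0.056,-0.4,0],[0,0.01,-0.025,-0.07,-0.5,0],[0,0.01,-0.045,-0.073,-0.52,0],[-0.002,0.01,-0.062,-0.073,-0.52,0],[-0.002,0.01,-0.065,-0.073,-0.52,0],[-0.002,0.01,-0.065,-0.073,-0.52,0]]}}

```text
time_s: 15.42
position: [0.5286, 0.1695, 0.1795]
tool_rot: [2.042, 1.775, 0.476]
contact_force: [0.2, -0.3, -4.2]
gripper_width: 0.0107
grip_force: 88.4
```

```bash
python3 - <<'E'
from h import *
tool(); a=r.capture("top");b=r.capture("scene")
A=cv2.resize(a[150:280,130:300],(510,390));B=cv2.resize(b[180:310,280:450],(510,390))
cv2.imwrite("pics/c6.png",cv2.resize(np.hstack([A,B]),(800,306)))
E
```

```text
t 15.43 pos [0.5286 0.1695 0.1795] yaw(y) -0.139 z [ 0.496 -0.07  -0.865] w 0.0107 F [ 0.2 -0.3 -4.2] q [ 0.29  0.14 -0.74  0.21 -0.21  1.95]
```

View pics/c6.png

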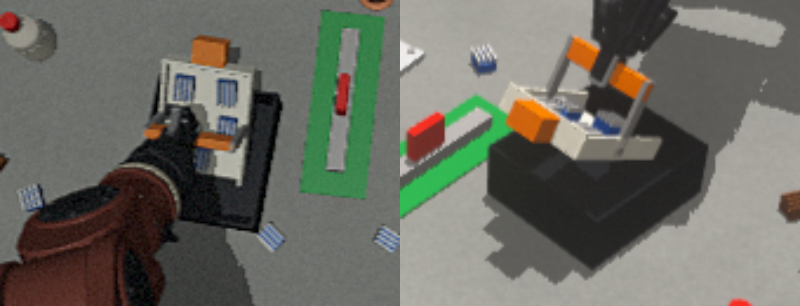

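The tray is lined up over the bin, with its lip inside the bin outline and all four modules still on it. I'll tip it further.

Call:
{"api": "carry_out", "payload": {"motion": [[-0.001,0,-0.001,-0.014,-0.1,0],[-0.002,0,-0.002,-0.028,-0.2,0],[-0.003,0,-0.004,-0.042,-0.3,0],[-0.005,0,-0.006,-0.056,-0.4,0],[-0.005,0,-0.006,-0.07,-0.5,0],[-0.005,0,-0.006,-0.076,-0.54,0],[-0.005,0,-0.006,-0.076,-0.54,0],[-0.005,0,-0.006,-0.076,-0.54,0],[-0.005,0,-0.006,-0.076,-0.54,0],[-0.005,0,-0.006,-0.076,-0.54,0],[-0.005,0,-0.006,-0.076,-0.54,0],[-0.005,0,-0.006,-0.076,-0.54,0]]}}

```text
time_s: 17.02
position: [0.5233, 0.1699, 0.1734]
tool_rot: [1.653, 1.438, 0.852]
contact_force: [0.1, -0.4, -3.0]
gripper_width: 0.0102
grip_force: 88.8
```

```bash
python3 - <<'E'
from h import *
tool(); a=r.capture("top");b=r.capture("scene")
A=cv2.resize(a[150:280,130:300],(510,390));B=cv2.resize(b[180:310,280:450],(510,390))
cv2.imwrite("pics/c7.png",cv2.resize(np.hstack([A,B]),(800,306)))
E
```

```text
t 17.02 pos [0.5233 0.1699 0.1734] yaw(y) -0.139 z [ 0.869 -0.122 -0.48 ] w 0.0102 F [ 0.1 -0.4 -3. ] q [ 0.44  0.38 -1.25 -1.05 -0.51  1.88]
```

View pics/c7.png

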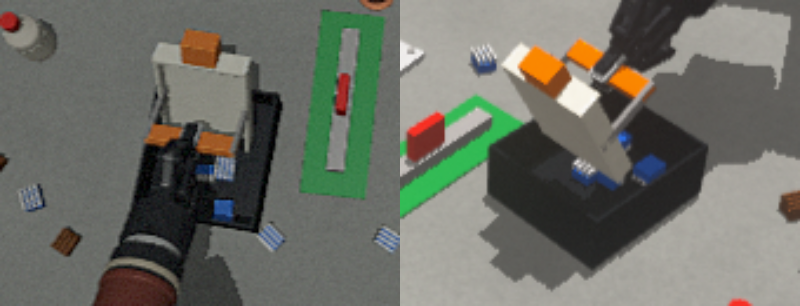

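The modules have slid out: blue ones are visible inside the bin and the tray floor is bare. I'll rise, level the tray and look again.

Call:
{"api": "carry_out", "payload": {"motion": [[0,0,0.01,0,0,0],[0,0,0.03,0,0,0],[0,0,0.05,0.014,0.1,0],[0,0,0.06,0.028,0.2,0],[0,0,0.07,0.042,0.3,0],[0,0,0.08,0.064,0.46,0],[0,0,0.08,0.087,0.62,0],[0.002,0,0.08,0.109,0.78,0],[0.004,0,0.08,0.129,0.92,0],[0.005,0,0.08,0.147,1.05,0],[0.006,0,0.08,0.1485,1.06,0],[0.006,0,0.08,0.1485,1.06,0]]}}

```text
time_s: 18.62
position: [0.5292, 0.1698, 0.2527]
tool_rot: [2.369, 2.061, 0.001]
contact_force: [1.1, 0.1, -3.5]
gripper_width: 0.0107
grip_force: 88.7
```

Call:
{"api": "carry_out", "payload": {"motion": [[0.001,-0.01,0,0,0,0.01],[0.002,-0.03,0,0,0,0.02],[0.004,-0.065,0,0,0,0.03],[0.007,-0.105,0,0,0,0.045],[0.01,-0.145,0,0,0,0.06],[0.013,-0.185,0,0,0,0.075],[0.016,-0.225,0,0,0,0.09],[0.019,-0.265,0,0,0,0.11],[0.022,-0.305,0,0,0,0.13],[0.025,-0.345,0,0,0,0.15],[0.027,-0.375,0,0,0,0.168],[0.028,-0.395,0,0,0,0.168]]}}

```text
time_s: 20.12
position: [0.5567, -0.2264, 0.2539]
tool_rot: [2.188, 2.252, -0.001]
contact_force: [0.7, 0.2, -3.4]
gripper_width: 0.0104
grip_force: 88.7
```

```bash
python3 - <<'E'
from h import *
tool(); print(r.state()['tool_rot']);a=r.capture("top");b=r.capture("scene")
A=cv2.resize(a[150:280,130:300],(510,390));B=cv2.resize(b[130:260,240:410],(510,390))
cv2.imwrite("pics/c8.png",cv2.resize(np.hstack([A,B]),(800,306)))
E
```

```text
t 20.12 pos [ 0.5567 -0.2264  0.2539] yaw(y) 0.029 z [ 0.001 -0.002 -1.   ] w 0.0104 F [ 0.7  0.2 -3.4] q [-0.51  0.44  0.06  1.19 -0.    1.03]
[ 2.18783500e+00  2.25184928e+00 -5.36989727e-04]
```

View pics/c8.png

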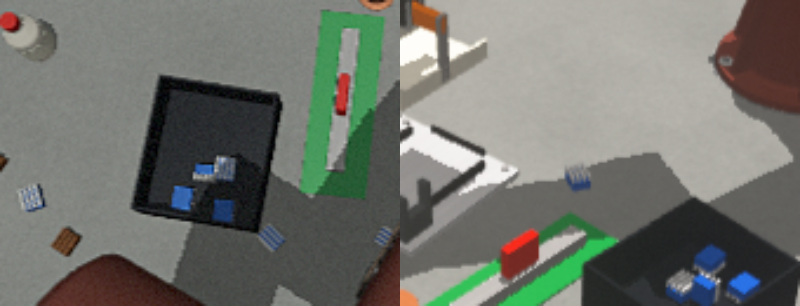

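All four modules are in the bin. Now I'll lower the tray into the dock.

Call:
{"api": "carry_out", "payload": {"motion": [[0.001,-0.009,0,0,0,0],[0.001,-0.009,-0.02,0,0,0],[0.001,-0.009,-0.05,0,0,0],[0.001,-0.009,-0.08,0,0,0],[0.001,-0.009,-0.105,0,0,0],[0.001,-0.009,-0.125,0,0,0],[0.001,-0.009,-0.14,0,0,0],[0.001,-0.009,-0.15,0,0,0],[0.001,-0.009,-0.156,0,0,0],[0.001,-0.009,-0.158,0,0,0],[0.001,-0.009,-0.158,0,0,0]]}}

```text
time_s: 21.6
position: [0.5584, -0.2342, 0.0955]
tool_rot: [2.188, 2.253, -0.0]
contact_force: [-1.1, 0.2, -4.1]
gripper_width: 0.0106
grip_force: 88.6
```

```bash
python3 - <<'E'
from h import *
tool()
b=r.capture("scene");cv2.imwrite("pics/c9.png",cv2.resize(b[150:250,180:310],None,fx=5,fy=5,interpolation=cv2.INTER_CUBIC))
E
```

```text
t 21.6 pos [ 0.5584 -0.2342  0.0955] yaw(y) 0.029 z [ 0.    -0.001 -1.   ] w 0.0106 F [-1.1  0.2 -4.1] q [-0.52  0.57 -0.16  0.84 -0.    1.02]
```

View pics/c9.png

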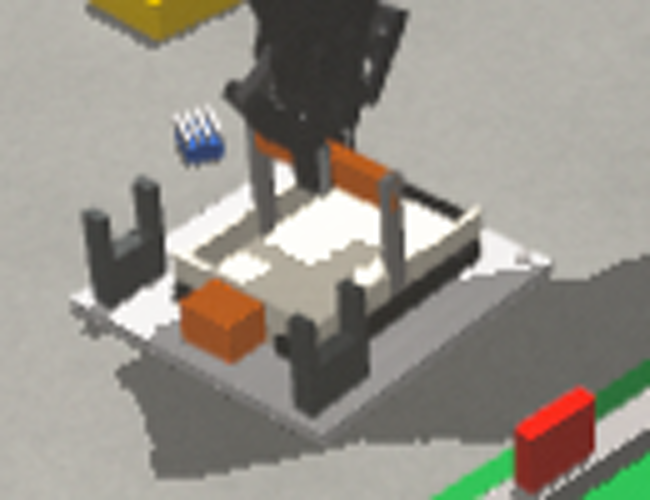

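The tray is between its stops. I'll release it and go to the bar.

Call:
{"api": "carry_out", "payload": {"motion": [[0,0,-0.0005,0,0,0],[0,0,-0.0005,0,0,0],[0,0,0,0,0,0],[0,0,0,0,0,0],[0,0,0.02,0,0,0],[0,0,0.06,0,0,0],[0,0,0.11,0,0,0],[0,0,0.15,0,0,0],[0.01,0.04,0.15,0,0,0.16],[0.02,0.08,0.15,0,0,0.32],[0.04,0.12,0.15,0,0,0.48],[0.06,0.16,0.15,0,0,0.64]], "fingers": 0.6}}

```text
time_s: 23.15
position: [0.6188, -0.0729, 0.2456]
tool_rot: [1.361, 2.831, -0.0]
contact_force: [0.1, -0.7, -0.3]
gripper_width: 0.0513
grip_force: 0.0
```

Call:
{"api": "carry_out", "payload": {"motion": [[0,0.03,0,0,0,0.16],[0,0.06,0,0,0,0.32],[0,0.068,0,0,0,0.48],[0,0.068,0,0,0,0.64],[0,0.068,0,0,0,0.8],[0,0.068,0,0,0,0.818],[0,0.068,0,0,0,0.818]]}}

```text
time_s: 24.02
position: [0.6183, -0.0062, 0.2453]
tool_rot: [0.136, 3.138, 0.0]
contact_force: [0.3, 0.3, 0.4]
gripper_width: 0.0515
grip_force: 0.0
```

```bash
python3 - <<'E'
from h import *
tool(); im=r.capture("scene")
for b in blobs(mask(im,"red"),20): print(cv2.boundingRect(b), b[:,0].mean(0).round(1))
print("fin pred",proj("scene",[.619,-.006,.041]))
for b in bench():print(b)
im=r.capture("top")
for b in blobs(mask(im,"orange"),5):print(cv2.boundingRect(b),rect("top",b,.1))
E
```

```text
t 24.02 pos [ 0.6183 -0.0062  0.2453] yaw(y) 1.484 z [ 0.  0. -1.] w 0.0515 F [0.3 0.3 0.4] q [-0.13  0.48  0.1   1.19  0.   -0.04]
(419, 307, 11, 12) [424.  312.5]
(283, 228, 16, 20) [290.6 237.5]
(431, 62, 16, 22) [439.8  73.1]
fin pred [291.03078843 237.17767039]
((290, 247, 10, 9), [431.0, -71.5, 25.1, 16.7, 64.6])
((392, 224, 11, 10), [511.0, -392.9, 27.7, 22.4, 59.7])
(335, 206, 33, 4) [559.4, -234.8, 9.1, 95.6, 1.6]
(340, 180, 13, 8) [632.7, -220.3, 21.7, 36.4, 1.6]
```

Call:
{"api": "carry_out", "payload": {"motion": [[0,0,-0.04,0,0,0],[0,0,-0.09,0,0,0],[0,0,-0.13,0,0,0],[0,0,-0.16,0,0,0],[0,0,-0.18,0,0,0],[0,0,-0.19,0,0,0],[0,0,-0.19,0,0,0]]}}

```text
time_s: 25.05
position: [0.6181, -0.0061, 0.0551]
tool_rot: [-0.132, -3.138, -0.0]
contact_force: [0.7, 0.4, 0.4]
gripper_width: 0.0513
grip_force: 0.0
```

Call:
{"api": "carry_out", "payload": {"motion": [[0,0,0,0,0,0],[0,0,0,0,0,0],[0,0,0,0,0,0],[0,0,0,0,0,0],[0,0,0,0,0,0],[0,0,0.01,0,0,0],[0,0,0.03,0,0,0],[0,0,0.06,0,0,0],[0,0,0.1,0,0,0],[0,0,0.14,0,0,0],[0,0,0.17,0,0,0],[0,0,0.17,0,0,0]], "fingers": 0, "newtons": 60}}

```text
time_s: 26.55
position: [0.6194, -0.0062, 0.2276]
tool_rot: [0.131, 3.134, -0.001]
contact_force: [1.0, -0.4, -5.1]
gripper_width: 0.0134
grip_force: 58.8
```

```bash
python3 - <<'E'
from h import *
tool()
E
```

```text
t 26.55 pos [ 0.6194 -0.0062  0.2276] yaw(y) 1.487 z [ 0.004 -0.001 -1.   ] w 0.0134 F [ 1.  -0.4 -5.1] q [-0.13  0.48  0.06  1.14  0.   -0.04]
```

Call:
{"api": "carry_out", "payload": {"motion": [[0,-0.015,0,0,0,-0.1],[0.003,-0.04,0,0,0,-0.25],[0.006,-0.07,0,0,0,-0.4],[0.01,-0.1,0,0,0,-0.56],[0.014,-0.13,0,0,0,-0.72],[0.018,-0.16,0,0,0,-0.88],[0.022,-0.19,0,0,0,-1.04],[0.0265,-0.215,0,0,0,-1.2],[0.0265,-0.227,0,0,0,-1.34],[0.0265,-0.227,0,0,0,-1.458],[0.0265,-0.227,-0.03,0,0,-1.458],[0.0265,-0.227,-0.06,0,0,-1.458]]}}

```text
time_s: 28.05
position: [0.6439, -0.2328, 0.1625]
tool_rot: [-2.188, -2.252, 0.002]
contact_force: [0.4, 0.2, -4.7]
gripper_width: 0.0128
grip_force: 58.8
```

Call:
{"api": "carry_out", "payload": {"motion": [[0,0,-0.015,0,0,0],[0,0,-0.025,0,0,0],[0,0,-0.025,0,0,0]]}}

```text
time_s: 28.42
position: [0.6446, -0.233, 0.1398]
tool_rot: [-2.188, -2.253, 0.001]
contact_force: [-0.1, 0.9, -3.6]
gripper_width: 0.0133
grip_force: 58.7
```

```bash
python3 - <<'E'
from h import *
tool()
b=r.capture("scene");cv2.imwrite("pics/c10.png",cv2.resize(b[150:250,180:310],None,fx=5,fy=5,interpolation=cv2.INTER_CUBIC))
E
```

```text
t 28.43 pos [ 0.6446 -0.233   0.1398] yaw(y) 0.029 z [-0.001 -0.    -1.   ] w 0.0133 F [-0.1  0.9 -3.6] q [-0.45  0.67  0.15  1.05 -0.    1.09]
```

View pics/c10.png

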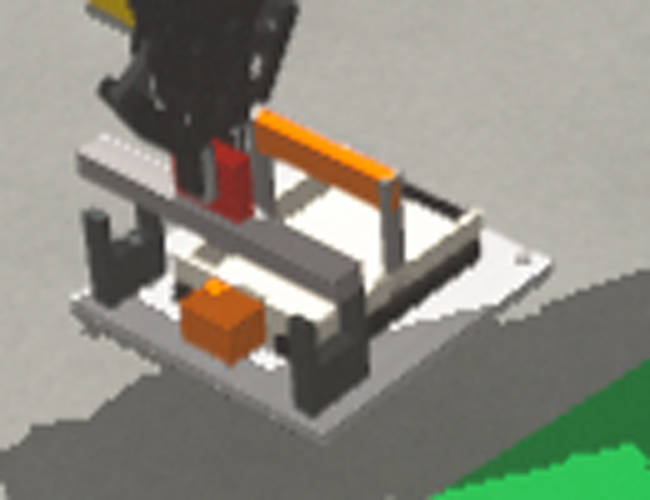

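The bar is level above both slots. I'll lower it.

Call:
{"api": "carry_out", "payload": {"motion": [[0.001,0,-0.01,0,0,0],[0.001,0,-0.02,0,0,0],[0.001,0,-0.03,0,0,0],[0.001,0,-0.038,0,0,0],[0.001,0,-0.043,0,0,0],[0.001,0,-0.045,0,0,0],[0.001,0,-0.045,0,0,0],[0.001,0,-0.045,0,0,0]]}}

```text
time_s: 29.48
position: [0.646, -0.2332, 0.0955]
tool_rot: [2.188, 2.253, -0.0]
contact_force: [-0.6, 0.1, -4.3]
gripper_width: 0.0131
grip_force: 58.9
```

Call:
{"api": "carry_out", "payload": {"motion": [[0,0,-0.001,0,0,0],[0,0,-0.001,0,0,0]]}}

```text
time_s: 29.72
position: [0.6461, -0.2332, 0.0954]
tool_rot: [2.188, 2.253, 0.0]
contact_force: [-3.0, 1.9, 6.4]
gripper_width: 0.0128
grip_force: 60.1
```

```bash
python3 - <<'E'
from h import *
tool()
E
```

```text
t 29.73 pos [ 0.6461 -0.2332  0.0954] yaw(y) 0.029 z [ 0.001 -0.001 -1.   ] w 0.0128 F [-3.   1.9  6.4] q [-0.45  0.71  0.1   0.96 -0.    1.09]
```

Call:
{"api": "carry_out", "payload": {"motion": [[0,0,0,0,0,0],[0,0,0,0,0,0],[0,0,0,0,0,0],[0,0,0.03,0,0,0],[0,0,0.07,0,0,0],[0,0,0.12,0,0,0],[0,0,0.15,0,0,0],[-0.03,-0.04,0.15,0,0,-0.12],[-0.06,-0.08,0.15,0,0,-0.24],[-0.09,-0.12,0.12,0,0,-0.36],[-0.12,-0.15,0.09,0,0,-0.48],[-0.133,-0.162,0.06,0,0,-0.48]], "fingers": 0.7}}

```text
time_s: 31.22
position: [0.5111, -0.397, 0.1535]
tool_rot: [2.664, 1.663, -0.001]
contact_force: [-0.0, 0.7, 0.1]
gripper_width: 0.0598
grip_force: 0.0
```

```bash
python3 - <<'E'
from h import *
tool()
b=r.capture("scene");B=cv2.resize(b[130:250,180:420],(800,400),interpolation=cv2.INTER_CUBIC)
a=r.capture("top");A=cv2.resize(a[160:270,130:420],(800,303),interpolation=cv2.INTER_CUBIC)
cv2.imwrite("pics/c11.png",np.vstack([B[:290],A]))
for x in bench():print(x)
for b in blobs(mask(a,"red"),5): print(cv2.boundingRect(b),rect("top",b,.1))
hsv=cv2.cvtColor(a,cv2.COLOR_BGR2HSV)
for b in blobs(cv2.inRange(hsv,(0,0,0),(180,255,45)),1500):
    x=cv2.boundingRect(b)
    if 150<x[0]<250: print(x,rect("top",b,.07))
E
```

```text
t 31.23 pos [ 0.5111 -0.397   0.1535] yaw(y) -0.455 z [-0.    -0.001 -1.   ] w 0.0598 F [-0.   0.7  0.1] q [-0.77  0.59  0.04  1.02 -0.    1.25]
((240, 246, 11, 10), [428.8, 83.2, 29.0, 15.3, 47.2])
((220, 234, 10, 11), [463.1, 149.6, 26.5, 29.0, 83.9])
((142, 234, 7, 6), [463.9, 400.0, 14.7, 18.7, 81.2])
((202, 229, 10, 11), [477.9, 205.6, 26.8, 32.1, 82.5])
((392, 224, 9, 9), [511.6, -392.9, 26.4, 21.9, 64.2])
((212, 218, 17, 10), [518.5, 164.0, 52.9, 25.1, 73.2])
(342, 177, 17, 6) [645.5, -232.2, 15.6, 48.4, 1.6]
(130, 155, 7, 8) [692.8, 429.4, 20.8, 19.1, 47.6]
(186, 182, 64, 67) [531.9, 164.8, 165.8, 181.2, 82.3]
```

View pics/c11.png

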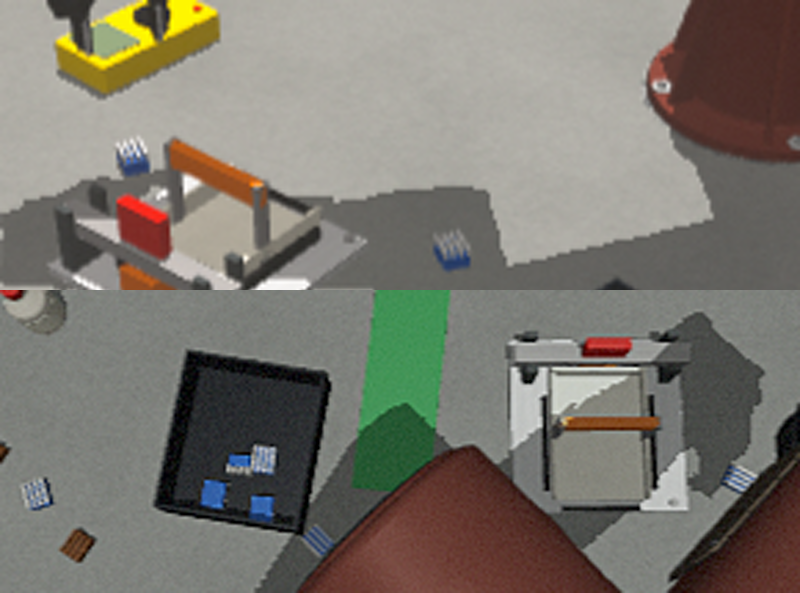

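The tray is docked, the bar is down in both brackets, and four modules are in the bin. Now the bench modules, starting with the right-hand one at about (0.513, -0.395).

Call:
{"api": "carry_out", "payload": {"motion": [[0.002,0.002,-0.03,0,0,0],[0.002,0.002,-0.07,0,0,0],[0.002,0.002,-0.1,0,0,0],[0.002,0.002,-0.117,0,0,0],[0.002,0.002,-0.122,0,0,0],[0.002,0.002,-0.122,0,0,0]]}}

```text
time_s: 32.12
position: [0.5156, -0.3934, 0.0333]
tool_rot: [2.66, 1.669, 0.0]
contact_force: [0.2, 0.3, -0.1]
gripper_width: 0.0593
grip_force: 0.0
```

Call:
{"api": "carry_out", "payload": {"motion": [[0,0,0,0,0,0],[0,0,0,0,0,0],[0,0,0,0,0,0],[0,0,0,0,0,0],[0,0,0,0,0,0],[0,0,0.01,0,0,0],[0,0,0.04,0,0,0],[0,0,0.09,0,0,0],[0,0,0.14,0,0,0],[0,0,0.18,0,0,0]], "fingers": 0, "newtons": 40}}

```text
time_s: 33.38
position: [0.5149, -0.3933, 0.2153]
tool_rot: [2.66, 1.668, 0.0]
contact_force: [1.2, -0.5, -1.0]
gripper_width: 0.0228
grip_force: 39.3
```

Call:
{"api": "carry_out", "payload": {"motion": [[0.005,0.05,0,0,0,0],[0.01,0.105,0,0,0,0],[0.015,0.16,0,0,0,0],[0.02,0.22,0,0,0,0],[0.025,0.28,0,0,0,0],[0.03,0.34,0,0,0,0],[0.035,0.4,0,0,0,0],[0.04,0.46,0,0,0,0],[0.045,0.515,-0.02,0,0,0],[0.05,0.55,-0.05,0,0,0],[0.05,0.561,-0.09,0,0,0],[0.05,0.561,-0.11,0,0,0]]}}

```text
time_s: 34.88
position: [0.5636, 0.169, 0.1007]
tool_rot: [-2.66, -1.671, 0.003]
contact_force: [-0.3, 0.3, -0.6]
gripper_width: 0.0229
grip_force: 39.4
```

Call:
{"api": "carry_out", "payload": {"motion": [[0,0,-0.015,0,0,0],[0,0,-0.025,0,0,0],[0,0,-0.025,0,0,0]]}}

```text
time_s: 35.25
position: [0.5648, 0.1676, 0.0772]
tool_rot: [2.662, 1.668, -0.001]
contact_force: [-0.1, -0.0, -0.3]
gripper_width: 0.0228
grip_force: 39.4
```

Call:
{"api": "carry_out", "payload": {"motion": [[0,0,0,0,0,0],[0,0,0,0,0,0],[0,0,0,0,0,0],[0,0,0.03,0,0,0],[0,0,0.08,0,0,0],[0,0,0.12,0,0,0],[0,0,0.12,0,0,0]], "fingers": 0.45}}

```text
time_s: 36.12
position: [0.5668, 0.1683, 0.2009]
tool_rot: [2.659, 1.668, 0.009]
contact_force: [-0.4, -0.4, -0.6]
gripper_width: 0.0382
grip_force: 0.0
```

```bash
python3 - <<'E'
from h import *
tool()
for x in bench():print(x)
im=r.capture("scene");m=mask(im,"blue")
for b in blobs(m,5,5):
    x=cv2.boundingRect(b)
    if x[2]<25 and x[0]>200 and x[1]>150:print("scene",x,rect("scene",b,.012))
E
```

```text
t 36.12 pos [0.5668 0.1683 0.2009] yaw(y) -0.451 z [ 0.006  0.001 -1.   ] w 0.0382 F [-0.4 -0.4 -0.6] q [ 0.17  0.45 -0.07  1.05 -0.    2.19]
((290, 247, 10, 9), [431.0, -71.5, 25.1, 16.7, 64.6])
((240, 246, 11, 10), [428.8, 83.2, 29.0, 15.3, 47.2])
((220, 235, 9, 9), [463.0, 150.6, 25.2, 25.3, 1.6])
((205, 229, 7, 10), [479.0, 202.3, 29.1, 19.0, 3.6])
((213, 218, 16, 9), [519.3, 163.7, 51.2, 22.7, 78.6])
((217, 203, 12, 9), [564.5, 161.6, 31.9, 17.2, 64.9])
scene (451, 283, 10, 13) [479.3, 411.3, 40.1, 22.0, 20.0]
scene (541, 272, 19, 64) [368.2, 604.0, 210.0, 39.2, 19.1]
scene (353, 264, 8, 4) [569.0, 174.7, 11.3, 18.2, 40.4]
scene (379, 245, 14, 13) [471.8, 201.7, 32.8, 43.4, 81.3]
scene (311, 204, 10, 7) [441.6, -62.4, 29.2, 26.6, 38.8]
```

Call:
{"api": "carry_out", "payload": {"motion": [[-0.03,-0.02,0,0,0,-0.1],[-0.07,-0.045,0,0,0,-0.2],[-0.11,-0.07,0,0,0,-0.3],[-0.139,-0.087,0,0,0,-0.3],[-0.139,-0.087,-0.03,0,0,-0.3],[-0.139,-0.087,-0.06,0,0,-0.3],[-0.139,-0.087,-0.09,0,0,-0.3],[-0.139,-0.087,-0.09,0,0,-0.3]], "fingers": 0.55}}

```text
time_s: 37.22
position: [0.4232, 0.0808, 0.105]
tool_rot: [-2.879, -1.251, 0.009]
contact_force: [-0.1, -0.2, 0.2]
gripper_width: 0.0471
grip_force: 0.0
```

```bash
python3 - <<'E'
from h import *
tool()
im=r.capture("scene");m=mask(im,"blue")
print(proj("scene",[.43,.084,.01]),proj("scene",[.4385,.1085,.0]))
cv2.imwrite("pics/c12.png",cv2.resize(im[190:290,310:440],None,fx=6,fy=6,interpolation=cv2.INTER_CUBIC))
for b in blobs(m,5,5):
    x=cv2.boundingRect(b)
    if x[2]<25 and x[0]>200 and x[1]>150:print("scene",x)
E
```

```text
t 37.23 pos [0.4232 0.0808 0.105 ] yaw(y) -0.751 z [-0.006 -0.    -1.   ] w 0.0471 F [-0.1 -0.2  0.2] q [ 0.02  0.28 -0.62  0.68 -0.    2.34]
[358.46297137 225.97730186] [363.62321791 233.75311155]
scene (451, 283, 10, 13)
scene (541, 272, 19, 64)
scene (353, 263, 8, 5)
scene (379, 245, 15, 13)
scene (311, 204, 10, 7)
```

Call:
{"api": "carry_out", "payload": {"motion": [[0.002,0,-0.03,0,0,0],[0.002,0,-0.055,0,0,0],[0.002,0,-0.068,0,0,0],[0.002,0,-0.074,0,0,0],[0.002,0,-0.076,0,0,0],[0.002,0,-0.076,0,0,0]]}}

```text
time_s: 38.02
position: [0.4282, 0.0809, 0.0318]
tool_rot: [2.881, 1.252, 0.001]
contact_force: [-0.8, -0.7, 0.5]
gripper_width: 0.0471
grip_force: 0.0
```

Call:
{"api": "carry_out", "payload": {"motion": [[0,0,0,0,0,0],[0,0,0,0,0,0],[0,0,0,0,0,0],[0,0,0,0,0,0],[0,0,0,0,0,0]], "fingers": 0}}

```text
time_s: 38.65
position: [0.4281, 0.0809, 0.0319]
tool_rot: [2.881, 1.252, 0.001]
contact_force: [-1.1, 0.1, 5.9]
gripper_width: 0.0231
grip_force: 39.3
```

Call:
{"api": "carry_out", "payload": {"motion": [[0,0,0.02,0,0,0],[0,0,0.06,0,0,0],[0,0,0.11,0,0,0],[0,0,0.15,0,0,0],[0.04,0.035,0.15,0,0,0],[0.08,0.07,0.15,0,0,0],[0.12,0.1,0.14,0,0,0],[0.142,0.119,0.12,0,0,0],[0.142,0.119,0.08,0,0,0],[0.142,0.119,0.055,0,0,0],[0.142,0.119,0.05,0,0,0],[0.142,0.119,0.05,0,0,0]]}}

```text
time_s: 40.15
position: [0.57, 0.1999, 0.0819]
tool_rot: [2.881, 1.252, 0.0]
contact_force: [0.6, -0.9, -0.0]
gripper_width: 0.0227
grip_force: 39.6
```

Call:
{"api": "carry_out", "payload": {"motion": [[0,0,0,0,0,0],[0,0,0,0,0,0],[0,0,0,0,0,0],[0,0,0.03,0,0,0],[0,0,0.08,0,0,0],[0,0,0.12,0,0,0],[0,0,0.12,0,0,0]], "fingers": 0.45}}

```text
time_s: 41.02
position: [0.5718, 0.2004, 0.205]
tool_rot: [2.88, 1.252, 0.009]
contact_force: [0.2, 1.1, 0.4]
gripper_width: 0.0387
grip_force: 0.0
```

```bash
python3 - <<'E'
from h import *
tool()
for x in bench():print(x)
im=r.capture("scene");m=mask(im,"blue")
for b in blobs(m,5,5):
    x=cv2.boundingRect(b)
    if x[2]<25 and x[0]>200 and x[1]>150:print("scene",x,rect("scene",b,.012))
E
```

```text
t 41.02 pos [0.5718 0.2004 0.205 ] yaw(y) -0.751 z [ 0.006  0.001 -1.   ] w 0.0387 F [0.2 1.1 0.4] q [ 0.22  0.47 -0.02  1.07 -0.    2.54]
((290, 247, 10, 9), [431.0, -71.5, 25.1, 16.7, 64.6])
((220, 235, 10, 9), [463.3, 149.5, 25.9, 27.2, 85.0])
((203, 229, 9, 10), [478.9, 205.5, 28.5, 25.5, 1.6])
((213, 217, 16, 10), [520.9, 163.4, 51.2, 25.8, 78.6])
((206, 200, 23, 12), [567.5, 181.0, 72.6, 25.9, 74.7])
scene (451, 283, 10, 13) [479.3, 411.3, 40.1, 22.0, 20.0]
scene (541, 272, 19, 64) [368.2, 604.0, 210.0, 39.2, 19.1]
scene (353, 264, 15, 8) [568.6, 184.6, 17.4, 36.4, 2.4]
scene (379, 245, 14, 13) [471.9, 201.7, 32.8, 43.5, 81.9]
scene (311, 204, 10, 7) [441.6, -62.4, 29.2, 26.6, 38.8]
```

Call:
{"api": "carry_out", "payload": {"motion": [[-0.02,-0.04,0,0,0,0.06],[-0.045,-0.09,0,0,0,0.12],[-0.07,-0.14,0,0,0,0.2],[-0.1,-0.19,0,0,0,0.28],[-0.125,-0.24,0,0,0,0.31],[-0.138,-0.272,0,0,0,0.31],[-0.138,-0.272,-0.04,0,0,0.31],[-0.138,-0.272,-0.09,0,0,0.31],[-0.138,-0.272,-0.13,0,0,0.31],[-0.138,-0.272,-0.16,0,0,0.31],[-0.138,-0.272,-0.17,0,0,0.31],[-0.138,-0.272,-0.17,0,0,0.31]], "fingers": 0.65}}

```text
time_s: 42.62
position: [0.4311, -0.0719, 0.0309]
tool_rot: [-2.652, -1.681, 0.002]
contact_force: [0.3, 0.7, 0.5]
gripper_width: 0.0554
grip_force: 0.0
```

Call:
{"api": "carry_out", "payload": {"motion": [[0,0,0,0,0,0],[0,0,0,0,0,0],[0,0,0,0,0,0],[0,0,0,0,0,0],[0,0,0,0,0,0],[0,0,0.02,0,0,0],[0,0,0.06,0,0,0],[0,0,0.11,0,0,0],[0,0,0.15,0,0,0]], "fingers": 0}}

```text
time_s: 43.75
position: [0.4322, -0.0722, 0.184]
tool_rot: [2.651, 1.681, 0.002]
contact_force: [0.1, 0.6, -0.6]
gripper_width: 0.0231
grip_force: 39.6
```

```bash
python3 - <<'E'
from h import *
tool()
for x in bench():print(x)
E
```

```text
t 43.75 pos [ 0.4322 -0.0722  0.184 ] yaw(y) -0.441 z [ 0.002 -0.001 -1.   ] w 0.0231 F [ 0.1  0.6 -0.6] q [-0.33  0.19 -0.5   0.89 -0.    1.68]
((220, 234, 10, 11), [462.9, 149.6, 26.5, 29.4, 83.9])
((141, 234, 7, 6), [461.0, 400.8, 15.0, 19.3, 63.7])
((202, 229, 10, 11), [477.9, 205.6, 26.8, 32.1, 82.5])
((213, 218, 17, 9), [516.7, 163.4, 25.6, 51.4, 1.6])
((206, 200, 23, 12), [567.4, 180.5, 71.5, 25.9, 74.7])
```

Call:
{"api": "carry_out", "payload": {"motion": [[0.015,0.04,0,0,0,0],[0.03,0.09,0,0,0,0],[0.045,0.14,0,0,0,0],[0.06,0.19,0,0,0,0],[0.08,0.24,0,0,0,0],[0.093,0.275,0,0,0,0],[0.093,0.28,-0.03,0,0,0],[0.093,0.28,-0.07,0,0,0],[0.093,0.28,-0.095,0,0,0],[0.093,0.28,-0.1,0,0,0],[0.093,0.28,-0.1,0,0,0]]}}

```text
time_s: 45.18
position: [0.5252, 0.208, 0.082]
tool_rot: [2.653, 1.682, 0.001]
contact_force: [-0.8, 0.7, 0.3]
gripper_width: 0.0225
grip_force: 39.7
```

Call:
{"api": "carry_out", "payload": {"motion": [[0,0,0,0,0,0],[0,0,0,0,0,0],[0,0,0,0,0,0],[0,0,0.03,0,0,0],[0,0,0.08,0,0,0],[0,0,0.12,0,0,0],[0,-0.03,0.12,0,0,0],[0,-0.08,0.12,0,0,0],[0,-0.12,0.12,0,0,0]], "fingers": 0.45}}

```text
time_s: 46.3
position: [0.5247, 0.0865, 0.2017]
tool_rot: [2.653, 1.682, 0.0]
contact_force: [-0.0, -0.1, -0.5]
gripper_width: 0.0383
grip_force: 0.0
```

```bash
python3 - <<'E'
from h import *
tool()
im=r.capture("top")
for x in bench():print(x)
# last module: full top outline (white fins + blue) vs bench
c=im[215:255,125:165];g=cv2.cvtColor(c,cv2.COLOR_BGR2GRAY).astype(int);print(int(np.median(g)))
hsv=cv2.cvtColor(c,cv2.COLOR_BGR2HSV)
m=((g>175)|((hsv[...,1]>60)&(hsv[...,0]>95)&(hsv[...,0]<130))).astype(np.uint8)*255
for b in blobs(m,15,5):
    b=b+[125,215];print("m",cv2.boundingRect(b),rect("top",b,.02))
m=mask(r.capture("scene"),"blue")
for b in blobs(m,5,5):
    x=cv2.boundingRect(b)
    if x[2]<25 and x[0]>200 and x[1]>150:print("scene",x,rect("scene",b,.008))
E
```

```text
t 46.3 pos [0.5247 0.0865 0.2017] yaw(y) -0.441 z [ 0.001 -0.    -1.   ] w 0.0383 F [-0.  -0.1 -0.5] q [ 0.03  0.34 -0.23  1.   -0.    2.04]
((141, 233, 8, 7), [464.0, 402.7, 20.3, 19.0, 82.2])
113
m (139, 229, 10, 11) [471.3, 403.5, 30.6, 24.8, 19.3]
scene (451, 283, 10, 13) [475.2, 410.1, 40.3, 22.1, 20.0]
scene (541, 272, 19, 64) [363.7, 603.6, 210.9, 39.4, 19.1]
scene (353, 264, 12, 9) [564.8, 182.1, 33.4, 17.3, 80.1]
scene (379, 245, 15, 13) [467.5, 198.7, 34.7, 43.7, 81.3]
```

Call:
{"api": "carry_out", "payload": {"motion": [[-0.005,0.03,0,0,0,0.18],[-0.01,0.06,0,0,0,0.36],[-0.015,0.09,0,0,0,0.54],[-0.02,0.12,0,0,0,0.72],[-0.025,0.15,0,0,0,0.9],[-0.03,0.18,0,0,0,1.08],[-0.035,0.21,0,0,0,1.26],[-0.04,0.24,0,0,0,1.44],[-0.045,0.27,0,0,0,1.62],[-0.05,0.3,0,0,0,1.8],[-0.052,0.318,0,0,0,1.98],[-0.052,0.318,0,0,0,2.16]], "fingers": 0.65}}

```text
time_s: 47.95
position: [0.4717, 0.4082, 0.2011]
tool_rot: [-0.247, 3.132, 0.001]
contact_force: [0.0, -0.4, -0.5]
gripper_width: 0.0552
grip_force: 0.0
```

Call:
{"api": "carry_out", "payload": {"motion": [[0,0,0,0,0,0.18],[0,0,0,0,0,0.19],[0,0,-0.05,0,0,0.19],[0,0,-0.1,0,0,0.19],[0,0,-0.1,0,0,0.19]]}}

```text
time_s: 48.58
position: [0.4702, 0.4046, 0.0981]
tool_rot: [0.523, -3.091, 0.004]
contact_force: [-0.0, -0.1, 0.8]
gripper_width: 0.0556
grip_force: 0.0
```

```bash
python3 - <<'E'
from h import *
tool()
m=mask(r.capture("scene"),"blue")
for b in blobs(m,5,5):
    x=cv2.boundingRect(b)
    if x[2]<25 and x[0]>200 and x[1]>150:print("scene",x,rect("scene",b,.008))
E
```

```text
t 48.58 pos [0.4702 0.4046 0.0981] yaw(y) 1.906 z [-0.006 -0.004 -1.   ] w 0.0556 F [-0.  -0.1  0.8] q [ 0.59  0.6  -0.11  0.87  0.    0.26]
scene (450, 283, 11, 13) [475.8, 411.5, 40.0, 22.7, 12.8]
scene (541, 272, 19, 64) [363.7, 603.6, 210.9, 39.4, 19.1]
scene (353, 263, 12, 10) [564.8, 182.1, 33.4, 17.3, 80.1]
scene (379, 245, 15, 13) [467.5, 198.7, 34.7, 43.7, 81.3]
```

Call:
{"api": "carry_out", "payload": {"motion": [[0,0.001,-0.03,0,0,0],[0,0.001,-0.055,0,0,0],[0,0.001,-0.068,0,0,0],[0,0.001,-0.07,0,0,0],[0,0.001,-0.07,0,0,0]]}}

```text
time_s: 49.25
position: [0.4735, 0.4075, 0.0326]
tool_rot: [-0.528, 3.095, 0.001]
contact_force: [-0.5, -0.0, 0.1]
gripper_width: 0.0555
grip_force: 0.0
```

Call:
{"api": "carry_out", "payload": {"motion": [[0,0,0,0,0,0],[0,0,0,0,0,0],[0,0,0,0,0,0],[0,0,0,0,0,0],[0,0,0,0,0,0],[0,0,0.02,0,0,0],[0,0,0.06,0,0,0],[0,0,0.11,0,0,0],[0,0,0.15,0,0,0]], "fingers": 0}}

```text
time_s: 50.38
position: [0.473, 0.407, 0.1835]
tool_rot: [-0.529, 3.095, 0.001]
contact_force: [-0.6, -0.0, -0.7]
gripper_width: 0.0226
grip_force: 39.3
```

```bash
python3 - <<'E'
from h import *
tool()
a=r.capture("top")
for x in bench():print(x)
hsv=cv2.cvtColor(a,cv2.COLOR_BGR2HSV)
for b in blobs(cv2.inRange(hsv,(0,0,0),(180,255,45)),1500):
    x=cv2.boundingRect(b)
    if 150<x[0]<250: print(x,rect("top",b,.07))
E
```

```text
t 50.38 pos [0.473  0.407  0.1835] yaw(y) 1.909 z [ 0.001  0.001 -1.   ] w 0.0226 F [-0.6 -0.  -0.7] q [ 0.59  0.52  0.01  1.05 -0.    0.26]
((221, 234, 9, 10), [464.7, 148.1, 28.4, 25.4, 1.6])
((202, 229, 10, 11), [477.9, 205.6, 26.8, 32.1, 82.5])
((206, 200, 23, 12), [567.4, 180.4, 71.7, 25.5, 76.2])
(227, 361, 91, 59) [39.0, -15.4, 151.7, 250.7, 1.6]
(185, 182, 65, 67) [532.3, 165.7, 167.4, 183.2, 81.9]
```

Call:
{"api": "carry_out", "payload": {"motion": [[0.02,-0.04,0,0,0,0],[0.045,-0.09,0,0,0,0],[0.07,-0.14,0,0,0,0],[0.095,-0.19,0,0,0,0],[0.11,-0.23,0,0,0,0],[0.115,-0.242,0,0,0,0],[0.115,-0.242,-0.03,0,0,0],[0.115,-0.242,-0.07,0,0,0],[0.115,-0.242,-0.095,0,0,0],[0.115,-0.242,-0.1,0,0,0],[0.115,-0.242,-0.1,0,0,0]]}}

```text
time_s: 51.85
position: [0.5878, 0.1654, 0.0816]
tool_rot: [-0.53, 3.096, 0.0]
contact_force: [-0.1, -0.0, -0.4]
gripper_width: 0.0227
grip_force: 39.3
```

Call:
{"api": "carry_out", "payload": {"motion": [[0,0,0,0,0,0],[0,0,0,0,0,0],[0,0,0,0,0,0],[0,0,0.03,0,0,0],[0,0,0.08,0,0,0],[0,0,0.13,0,0,0],[-0.05,0.02,0.14,0,0,0],[-0.11,0.04,0.14,0,0,0],[-0.17,0.06,0.14,0,0,0],[-0.22,0.08,0.14,0,0,0],[-0.24,0.1,0.14,0,0,0]], "fingers": 0.45}}

```text
time_s: 53.22
position: [0.3451, 0.2651, 0.2217]
tool_rot: [-0.53, 3.096, 0.0]
contact_force: [1.3, 0.2, -0.3]
gripper_width: 0.0385
grip_force: 0.0
```

```bash
python3 - <<'E'
from h import *
tool()
a=r.capture("top");b=r.capture("scene")
for x in bench():print(x)
for c in ("red","orange"):
  for k in blobs(mask(a,c),5): print(c,cv2.boundingRect(k),rect("top",k,.1))
A=cv2.resize(a[130:310,110:470],(800,400),interpolation=cv2.INTER_CUBIC)
B=cv2.resize(b[160:260,190:430],(480,200),interpolation=cv2.INTER_CUBIC);Z=np.zeros((200,800,3),np.uint8);Z[:,:480]=B
Z[:,500:]=cv2.resize(b[215:300,320:447],(300,200),interpolation=cv2.INTER_CUBIC)
cv2.imwrite("pics/c13.png",np.vstack([A,Z]))
E
```

```text
t 53.23 pos [0.3451 0.2651 0.2217] yaw(y) 1.91 z [ 0.  0. -1.] w 0.0385 F [ 1.3  0.2 -0.3] q [ 0.49  0.15 -0.44  0.99  0.    0.15]
((220, 234, 10, 11), [463.1, 149.6, 26.6, 28.9, 83.6])
((202, 229, 10, 11), [478.1, 205.6, 26.8, 31.6, 82.5])
((206, 200, 23, 12), [567.4, 180.7, 71.3, 26.5, 73.0])
((214, 192, 9, 6), [605.7, 178.3, 16.5, 26.2, 1.6])
red (342, 177, 17, 5) [647.0, -232.2, 12.5, 48.5, 1.6]
red (130, 155, 7, 8) [692.9, 429.5, 20.7, 19.1, 47.4]
orange (335, 206, 33, 4) [559.4, -234.8, 9.1, 95.6, 1.6]
```

View pics/c13.png

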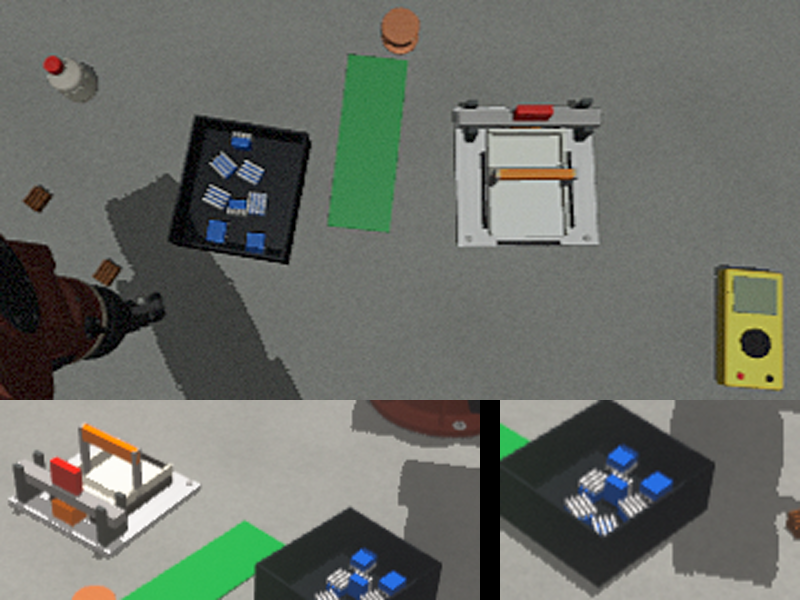

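All eight modules are in the bin: four from the tray and four from the bench. The tray is docked, the bar is seated in both brackets, and the bottle, spool and meter are where they were. Handing in.

```bash
python3 -c "
from rig import r
print(r.close_job())"
```

```text
the job is handed in; nothing more can be done
None
```

I handed the job in at about 53 s; no verdict came back, but the last pictures show all eight modules in the upright bin, the tray docked, the bar seated in both brackets, and the bottle, spool and meter in place.

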